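Walk the bench power supply into its docking bracket

ROBOT

A 6-joint arm with a two-finger parallel gripper is mounted at the origin on a cart in front of the work surface, level with it; the furniture and walls round the work are solid. World frame = base frame: x ahead of the robot, y to its left, z up, the work surface at z = 0. Lengths are in m, angles in rad, forces in N, time in s.
With the tool pointing down it reaches from about 0.35 to 0.775 m from the base axis. Payload 7.3 kg.
Tool frame: the origin (TCP) lies at the very end of the fingers, on their centre line; the grasp point (between the pads) lies 19 mm behind it; z points along the fingers, y is the direction in which the jaws open and shut (so a half turn about z gives the same grasp; the last joint's range is limited). The gripper opens to 92 mm and grips with 3 to 60 N. Pads are 19 mm wide; open, the fingers measure 130 mm over their backs; the gripper's body (75 mm by 190 mm) begins 47 mm behind the grasp point.
Start: joints at [-1.306, 0.342, 1.524, -0, 1.275, -0.146], TCP at [0.21, -0.481, 0.227] pointing down, gripper open.
Joint ranges: [-2.53, 2.53], [-0.77, 2.02], [0.04, 2.7], [-1, 4.14], [0.28, 2.66], [-3.11, 3.11]. Speed limits (rad/s): [2.57, 2.57, 3.14, 3.14, 3.14, 3.14].

INTERFACE

Orientations are given as [roll, pitch, yaw] about the fixed x, y, z axes, in that order (R = Rz(yaw) Ry(pitch) Rx(roll)).
In Python, from cell import robot gives the robot as it stands.
- The arm moves only by the shell command python3 -m pendant 'ROWS' [OPENING] [FORCE]. ROWS is JSON, a list of rows, each a list of 2 entries, a list of its own where there are three numbers: the shift along the tool's x, y, z in mm, then the turn about the tool's z in degrees. In form: [[[x, y, z], turn], ...]. A call has 1 to 10 rows; each row is the pose to reach, as a shift and turn from the pose measured when the call began, along the tool's axes at that moment; what a row does not reach only later rows make up. A row lasts 1/12 s, in which the tool goes at most 41.7 mm and 7.16 degrees, less where a joint would pass 70% of its speed; a pose out of reach is approached as far as the arm can. A call with a gripper value outside its range is refused whole. OPENING is the opening, from 0 (shut) to 1 (fully open), set as the call begins (- or left out, the last holds). The fingers move at their own pace and stop on an object; FORCE is the grip in N (left out, the last holds). Time passes only in rows, so rows that repeat a pose let the fingers close. It gives the time, the measured TCP pose, the force and the opening at its end, in the units of the state.
- robot.observe(): the state, without advancing time (a new reading comes with each control period).
- robot.read_camera(name): name is "scene" or "top" or "wrist"; returns the picture (480x640x3 uint8, red, green, blue); there is no depth.
- robot.calibration(name): a dict with "vfov" (degrees; the focal length in pixels is half the picture's height over the tangent of half this angle, whatever the lens; pixels are square), "cx", "cy" (the principal point, pixels), "rvec" (rotation vector, rad) and "tvec" (3), from world to camera coordinates, as OpenCV has them. Camera axes: x right, y down, z forward; pixel columns grow to the right and rows downward; lengths in m; the calibration is good to about 2 mm. A picture is of the moment at which its call begins: read the wrist's pose just before it. calibration takes no time and is no camera call; for the wrist camera it gives the pose at the moment of the call.
- robot.hand_in(): hands the job in, once; it reports no verdict.
Trained networks look in the newest picture that a camera, given by its name, has taken for a name from the list of things; names that differ only in an ending like _2 or _b are one class to them, and where a whole thing is asked for, a point or a joint stands for the part that bears it (a point fixed in the world has none). Each returns a list of dicts, best first, with "p" (0 to 1); they miss things now and then, are a little off and sometimes report something else, mostly with a low value. They report only what shows in the picture. A call takes as long as a camera call.
- robot.find_in(camera, query): "xy" ([column, row] as shares, 0 to 1, of the picture: columns of its width, rows of its height, amid what is visible of it).
The state is a dict: "time": time; "qpos": joint angles; "qvel": joint speeds; "joint_efforts": joint torques, N m; "tool_pos": TCP position; "tool_rot": TCP orientation; "contact_force": force on the tool from outside, world axes, zero at the start; "torque": the same for the moment, N m; "opening": finger opening in m.
Only numpy, scipy, OpenCV 4.12 (cv2) and the standard library are available. Lean on these libraries where they do the work, as an engineer would, in place of code of your own. Each camera call takes 0.05 s, during which the arm holds its last target.

TASK

The heavy bench power supply stands short of its docking bracket: walk it in, away from you, with short pushes on its two yellow corner bumpers in turn, without touching the controls and terminals between them. When it is in, press it firmly home against the bracket's rubber pads, first at the left bumper, then at the right, so that it stands square and touching both pads. Push gently, never let it slew more than about 25 degrees from square, do not lift it, and leave the things around it where they are.

Things in the scene. Friction and masses are not known exactly. Their poses are not given: they have to be found in the camera images.
- psu: grey bench power supply, loose, flat-bottomed, about 1.3 kg (varies), 130 deep (x) x 200 wide (y) x 62 high mm, too wide to grip, only pushed; sliding it whole takes roughly 5 to 10 N, a push on one corner about half of that and mostly turns it about its other end. Origin: middle of its underside. +x points from the control panel to the plain back (its way in), +y to its left, z up
- bumper_left: yellow corner bumper on the panel side of the supply, left (+y) end, 26 wide (y) x 56 high mm (2 to 58 mm above the table); origin at table level under its middle, 86 mm to the left of the supply's middle; its push face looks along the supply's -x and lies 3.5 mm in front (-x) of the origin, 71.5 mm in front of the supply's middle. Slick: the finger can slide along it. Cracks above 25 N
- bumper_right: the same bumper at the right (-y) end, 86 mm to the right of the supply's middle
- controls: delicate knobs, switch, display and terminals in the middle of the panel, up to 50 mm either side of the supply's middle, standing out up to 21 mm from the panel (to 88 mm in front of the supply's middle), 8 to 53 mm above the table; not to be touched. Origin: 67 mm in front of the supply's middle, on table level
- dock: fixed U-shaped bracket: aluminium back bar, 45 mm high, and white side guides, 26 mm high, 224 mm apart inside (12 mm play each side of the supply), with flared mouths reaching 22 mm before the origin. Origin: on the table, under the supply's middle when it is home, just touching both pads; +x into the bracket, +y left. A corner pushed on too far wedges the supply in the guides: the force climbs
- pad_left: soft black rubber stop pad (yields 2 to 4 mm), 22 mm diameter, on the inside of the back bar, 82 mm left of the bracket's middle, 27 mm above the table. Its face lies 65 mm ahead (+x) of the bracket's origin; body origin 11 mm behind the face. The pad must carry a firm press of 5 N or more for about a quarter second besides sliding friction (so some 14 to 18 N at the bumper)
- pad_right: the same pad, 82 mm right of the bracket's middle
- sample_bottle_1: white sample bottle with blue cap, 46 mm diameter, 99 mm high, standing left of the bracket; bystander; origin under its middle
- sample_bottle_3: white sample bottle with red cap, 52 mm diameter, 113 mm high, standing right of the bracket; bystander; origin under its middle
- petri_dish_1: covered clear dish, 60 mm diameter, 15 mm high, lying to the right of the supply; bystander; origin under its middle

How it is judged:
By the outcome, as a careful person would: the job done as asked, in the order asked, and still so for the second after the job is handed in, with the robot touching nothing.
It also fails if it takes over 64 s, if anything falls off the work surface, if the arm or the gripper's body presses on something with over 40 N, if the wrist force passes 120 N, or if a joint passes its speed limit or range.

## Working session

There is one attempt and no reset: what is moved stays moved. The work goes in short steps, Python scripts to look and compute and a shell command to move; the robot and the scene stay as the last step left them, time stands still between calls to the robot, and variables do not carry over. Pictures are saved under pics/ and viewed, and the job is handed in when it is done.

```bash
mkdir -p pics; ls
cat > h.py <<'E'
import numpy as np,cv2
from cell import robot
from scipy.spatial.transform import Rotation as R
def cal(n):
    c=robot.calibration(n); f=240/np.tan(np.radians(c['vfov'])/2)
    return f,c['cx'],c['cy'],R.from_rotvec(np.array(c['rvec']).ravel()).as_matrix(),np.array(c['tvec']).ravel()
def ray(n,u,v,z):
    f,cx,cy,M,t=cal(n); d=M.T@np.array([(u-cx)/f,(v-cy)/f,1]); o=-M.T@t
    return o+d*(z-o[2])/d[2]
def proj(n,p):
    f,cx,cy,M,t=cal(n); q=M@np.array(p)+t; return f*q[0]/q[2]+cx,f*q[1]/q[2]+cy
def snap(n,name):
    im=robot.read_camera(n); cv2.imwrite('pics/'+name+'.png',im[:,:,::-1]); return im
E
python3 - <<'E'
from h import *
s=robot.observe(); print(s)
for n in ('top','scene'):
    print(n,robot.calibration(n)); snap(n,n+'0')
    for q in ('psu','bumper_left','bumper_right','controls','dock','pad_left','pad_right','sample_bottle_1','sample_bottle_3','petri_dish_1'):
        r=robot.find_in(n,q)
        print(q,[(round(a['p'],2),round(a['xy'][0]*640),round(a['xy'][1]*480),ray(n,a['xy'][0]*640,a['xy'][1]*480,0.03).round(3)[:2]) for a in r[:3]])
E
```

```text
pics
{'time': 0.0, 'qpos': array([-1.30600867e+00,  3.42718771e-01,  1.52503018e+00, -5.79445014e-05,
        1.27540593e+00, -1.45976947e-01]), 'qvel': array([ 0.00043761,  0.00155609, -0.00032103,  0.00227569,  0.00028005,
       -0.00102992]), 'joint_efforts': array([ 3.32821604e-03, -4.31235659e+01, -2.44217205e+01,  7.20569585e-02,
        5.59404760e-02, -1.03205975e-04]), 'tool_pos': array([ 0.20954242, -0.48091332,  0.22604243]), 'tool_rot': array([-3.14003898e+00, -1.72420706e-04,  4.10781385e-01]), 'contact_force': array([ 1.35584787, -0.20834128,  0.72184379]), 'torque': array([-0.03196551,  0.00399011,  0.01425318]), 'opening': 0.0917856251280179}
top {'vfov': 46.45010796319256, 'cx': 314.1967365490324, 'cy': 243.1009664377535, 'rvec': array([ 2.14377037, -2.15396456,  0.1273009 ]), 'tvec': array([0.04878969, 0.63501711, 1.0983503 ])}
psu [(0.81, 343, 280, array([ 0.56 , -0.013]))]
bumper_left [(0.48, 294, 307, array([0.505, 0.088]))]
bumper_right [(0.6, 347, 208, array([ 0.71 , -0.022]))]
controls [(0.71, 341, 316, array([ 0.488, -0.008]))]
dock [(0.63, 348, 208, array([
[... 576 characters left out ...]
su [(0.63, 343, 250, array([ 0.559, -0.001]))]
bumper_left [(0.51, 347, 291, array([0.505, 0.086]))]
bumper_right [(0.53, 401, 235, array([ 0.483, -0.095]))]
controls [(0.69, 375, 266, array([0.49 , 0.008]))]
dock []
pad_left [(0.63, 260, 244, array([0.706, 0.065]))]
pad_right [(0.65, 311, 200, array([ 0.691, -0.1  ])), (0.19, 343, 251, array([0.559, 0.001]))]
sample_bottle_1 [(0.84, 351, 171, array([ 0.667, -0.236])), (0.7, 243, 278, array([0.679, 0.151]))]
sample_bottle_3 [(0.84, 351, 171, array([ 0.667, -0.236])), (0.7, 243, 278, array([0.679, 0.151]))]
petri_dish_1 [(0.75, 404, 198, array([ 0.524, -0.204])), (0.6, 374, 264, array([0.495, 0.003])), (0.36, 347, 293, array([0.504, 0.089]))]
```

Run:
```python
import cv2
a=cv2.imread('pics/top0.png')[170:370,210:490]; cv2.imwrite('pics/top0c.png',cv2.resize(a,None,fx=2.85,fy=2.85,interpolation=cv2.INTER_CUBIC))
a=cv2.imread('pics/scene0.png')[140:340,210:490]; cv2.imwrite('pics/scene0c.png',cv2.resize(a,None,fx=2.85,fy=2.85,interpolation=cv2.INTER_CUBIC))
```

```text
(no output)
```

View pics/top0c.png

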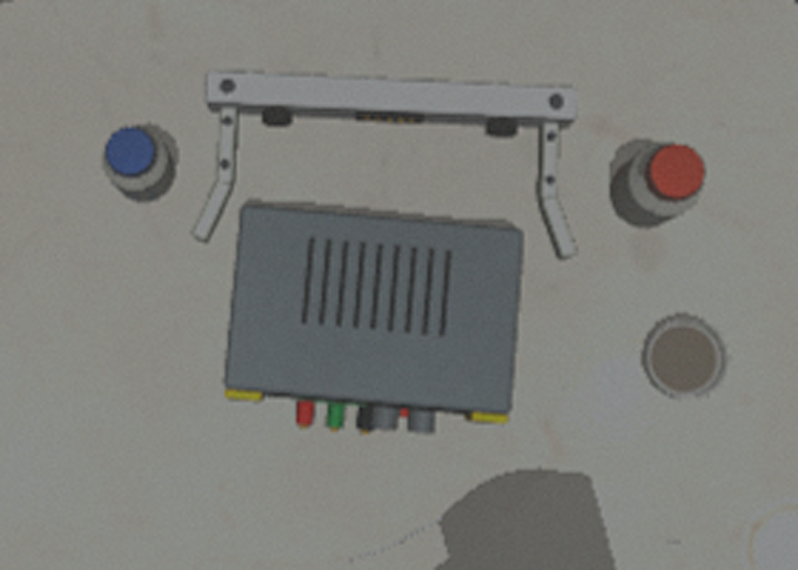

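View pics/scene0c.png

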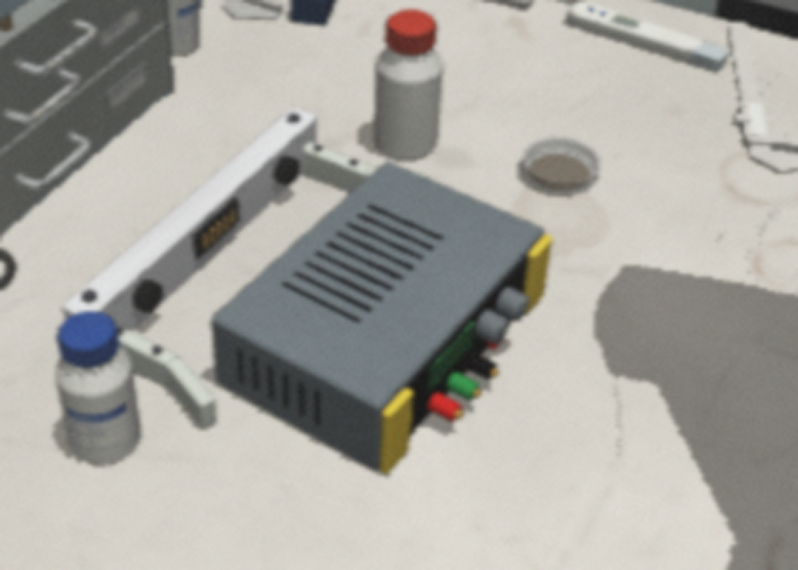

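View pics/top0.png

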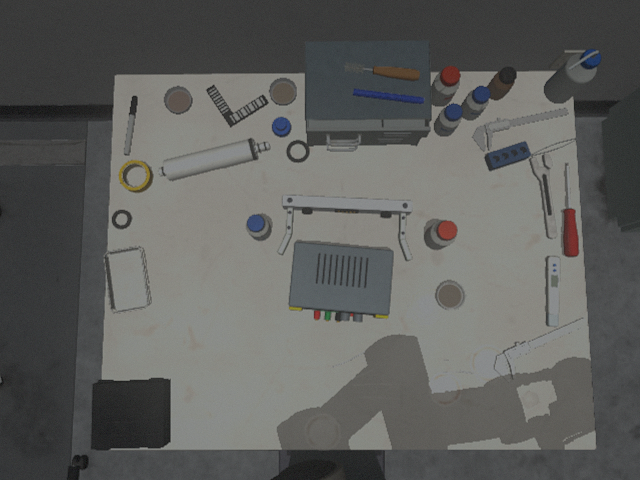

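The pictures show the supply (top crop, roof corners about (244,205), (521,230), (510,411) and (227,387)) standing just before the dock mouth. The bar front top edge runs about (208,106) to (575,122). I'll compute the poses from these points.

```bash
cat >> h.py <<'E'
def pose(P):
    # P: BL, BR, FR, FL world xy ; body frame coords
    B=np.array([[.065,.1],[.065,-.1],[-.065,-.1],[-.065,.1]])
    P=np.array(P); pc=P.mean(0); H=B.T@(P-pc); a=np.arctan2(H[0,1]-H[1,0],H[0,0]+H[1,1]); return pc,a
def psu_px(im):
    "roof corners by colour in top view"
    h=cv2.cvtColor(np.ascontiguousarray(im),cv2.COLOR_RGB2HSV); return h
E
python3 - <<'E'
from h import *
g=lambda u,v,z: ray('top',u/2.85+210-.35,v/2.85+170-.35,z)[:2]
P=[g(244,205,.062),g(521,230,.062),g(510,411,.062),g(227,387,.062)]
print(np.round(P,4)); print([np.linalg.norm(P[i]-P[(i+1)%4]).round(4) for i in range(4)])
c,a=pose(P);print('psu',c.round(4),np.degrees(a))
bl,br=g(206,106,.045),g(575,123,.045); print('bar front',bl,br,np.linalg.norm(bl-br))
d=bl-br; th=np.arctan2(-d[0],d[1]); print('dock yaw',np.degrees(th))
s1,s2=g(227,86,.045),g(556,101,.045); d=s1-s2; print('screws',s1,s2,np.degrees(np.arctan2(-d[0],d[1])))
for q in [(219,180),(237,180),(540,198),(557,196),(192,237),(208,241),(566,258),(577,250)]: print(q,g(*q,.026).round(4))
# pads ; their front tops z~.038
for q in [(277,124),(502,134)]: print('pad',g(*q,.03).round(4))
im=robot.read_camera('top'); print(im[260,300],im[260,380],im[238,340])
h=cv2.cvtColor(im,cv2.COLOR_RGB2HSV); print(h[260,300],h[260,380],h[238,340],h[300,270])
E
```

```text
[[ 0.6359  0.0835]
 [ 0.6171 -0.1105]
 [ 0.4915 -0.1002]
 [ 0.5088  0.0952]]
[np.float64(0.1949), np.float64(0.1261), np.float64(0.1961), np.float64(0.1276)]
psu [ 0.5633 -0.008 ] -5.197215762462411
bar front [0.71014571 0.11161332] [ 0.69608699 -0.15303864] 0.2650251058229446
dock yaw -3.0407825409195786
screws [0.72471007 0.09651985] [ 0.71221146 -0.13984906] -3.026842314612752
(219, 180) [0.6591 0.1033]
(237, 180) [0.659  0.0902]
(540, 198) [ 0.6446 -0.1294]
(557, 196) [ 0.646  -0.1417]
(192, 237) [0.6175 0.1227]
(208, 241) [0.6145 0.1111]
(566, 258) [ 0.6008 -0.1471]
(577, 250) [ 0.6066 -0.1552]
pad [0.6995 0.0609]
pad [ 0.6911 -0.1024]
[ 89  96 100] [89 94 98] [133 130 124]
[101  28 100] [103  23  98] [ 20  17 133] [ 26  15 137]
```

```bash
python3 -m pendant '[[[36,-26,12],4],[[73,-53,25],8],[[110,-80,37],12],[[147,-107,50],16],[[183,-134,63],20],[[220,-161,75],24],[[257,-188,88],26],[[294,-215,100],26],[[330,-242,113],26],[[368,-270,126],26.5]]' 0 40
python3 - <<'E'
from h import *
s=robot.observe(); print(s['tool_pos'],s['tool_rot'],s['time'],s['opening'])
T=s['tool_pos']; y=s['tool_rot'][2]
d=np.array([.445,-.088])-T[:2]
print('dx,dy tool mm',1000*(d@[np.cos(y),np.sin(y)]),1000*(d@[np.sin(y),-np.cos(y)]), np.degrees(y)+3)
E
```

```text
time: 1.98
tool_pos: [0.4127, -0.1325, 0.1157]
tool_rot: [3.141, -0.001, -0.052]
contact_force: [0.5, -0.7, 0.2]
opening: 0.0298
[ 0.41265289 -0.13254582  0.11570436] [ 3.14105279e+00 -9.31944273e-04 -5.19094638e-02] 1.9833 0.029805298536988586
dx,dy tool mm 29.992228151940786 -46.16418338936558 0.025806807488599315
```

```bash
python3 -m pendant '[[[15,-30,30],0],[[25,-44,60],0],[[25,-46,90],0],[[25,-46,97],0],[[25,-46,97],0]]'
python3 - <<'E'
from h import *
s=robot.observe(); print(s['tool_pos'],s['contact_force'],s['opening'])
im=snap('top','t1'); im2=snap('scene','s1')
A=cv2.resize(im[170:370,210:490],None,fx=2,fy=2,interpolation=cv2.INTER_CUBIC)
B=cv2.resize(im2[140:340,260:480],None,fx=2,fy=2,interpolation=cv2.INTER_CUBIC)
C=np.zeros((400,800,3),np.uint8); C[:,:560]=A; C[:,560:]=B[:,:240]
cv2.imwrite('pics/c1.png',A[:,:,::-1]);cv2.imwrite('pics/c1s.png',B[:,:,::-1])
E
```

```text
time: 2.4
tool_pos: [0.4386, -0.0873, 0.0172]
tool_rot: [-3.141, 0.004, -0.051]
contact_force: [-0.8, -1.1, 0.6]
opening: 0.0007
[ 0.4386362  -0.08728709  0.0171648 ] [-0.79930514 -1.11563048  0.58315262] 0.0006783910000446087
```

View pics/c1.png

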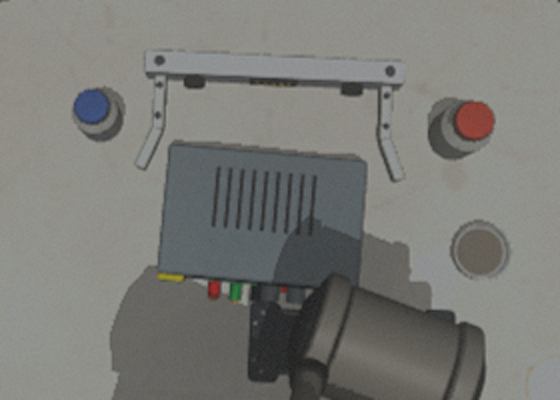

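View pics/c1s.png

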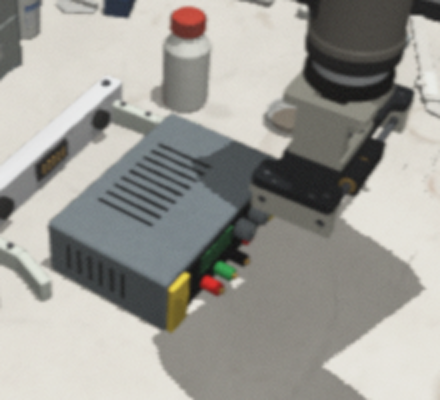

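The shot shows the gripper body behind the right bumper, clear of the knobs. The roof back corners are at about (172,144) and (365,158) in the crop. I'll push right first.

```bash
python3 -m pendant '[[[12,0,0],0],[[24,0,0],0],[[29,0,0],0],[[32,0,0],0],[[34,0,0],0],[[36,0,0],0],[[38,0,0],0],[[40,0,0],0],[[42,0,0],0],[[44,0,0],0]]'
cat >> h.py <<'E'
from cell import robot as _r
def look(name,z=True):
    s=robot.observe(); print(s['time'],s['tool_pos'].round(4),s['contact_force'].round(1))
    im=robot.read_camera('top')
    A=cv2.resize(im[180:340,260:460],None,fx=4,fy=4,interpolation=cv2.INTER_CUBIC)[:600]
    cv2.imwrite('pics/%s.png'%name,A[:,:,::-1])
E
python3 -c "
from h import *; look('c2')"
```

```text
time: 3.33
tool_pos: [0.4837, -0.0911, 0.0196]
tool_rot: [3.141, -0.0, -0.053]
contact_force: [-6.4, -1.9, 0.5]
opening: 0.0004
3.3333 [ 0.4837 -0.0911  0.0196] [-6.4 -1.9  0.5]
```

View pics/c2.png

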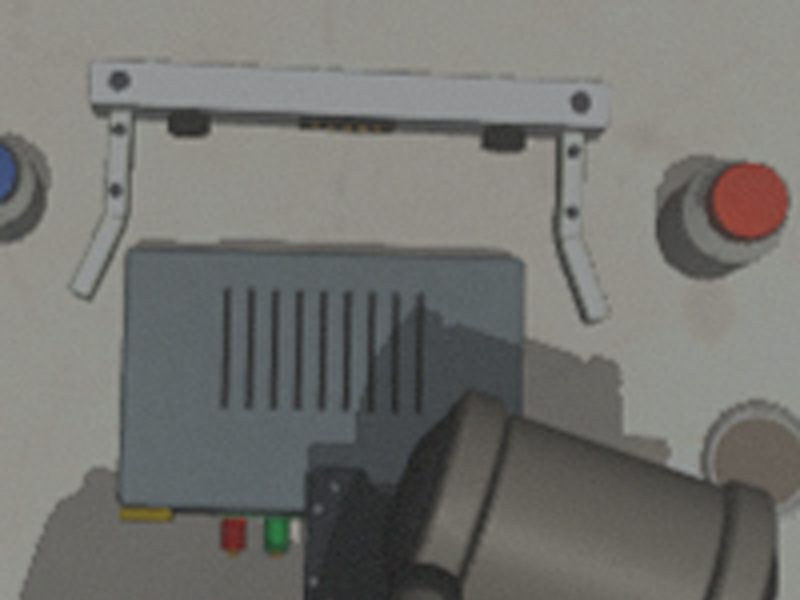

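```bash
cat >> h.py <<'E'
DO=np.array([.630,-.0178]); DY=np.radians(-3.0)
def est(bl,br):
    "BL,BR roof corners in the 4x crop (260,180)"
    g=lambda p: ray('top',p[0]/4+260-.375,p[1]/4+180-.375,.062)[:2]
    b,r=g(bl),g(br); d=b-r; a=np.arctan2(-d[0],d[1]); f=np.array([np.cos(a),np.sin(a)]); l=np.array([-f[1],f[0]])
    c=(b+r)/2-.0635*f
    D=lambda p:((p-DO)@[np.cos(DY),np.sin(DY)]*1000,(p-DO)@[-np.sin(DY),np.cos(DY)]*1000)
    print('w',np.linalg.norm(d).round(4),'c',c.round(4),'rel x %.1f y %.1f'%D(c),'yaw rel %.1f'%np.degrees(a-DY))
    s=robot.observe(); T=s['tool_pos'][:2]; y=s['tool_rot'][2]
    for n,k in (('L',1),('R',-1)):
        p=c-.0715*f+k*.087*l; q=p-.0097*np.array([np.cos(DY),np.sin(DY)])-T
        print(n,'face',p.round(4),'tool shift mm to contact: fwd %.1f right %.1f'%(1000*(q@[np.cos(y),np.sin(y)]),1000*(q@[np.sin(y),-np.cos(y)])), 'face dock x %.1f'%D(p)[0])
E
python3 -c "
from h import *; est((128,248),(523,258))"
```

```text
w 0.1975 c [ 0.5693 -0.006 ] rel x -61.3 y 8.6 yaw rel 1.2
L face [0.5005 0.0832] tool shift mm to contact: fwd -2.7 right -175.0 face dock x -134.6
R face [ 0.4951 -0.0907] tool shift mm to contact: fwd 1.1 right -1.0 face dock x -130.9
```

```bash
python3 -m pendant '[[[-20,3,0],0],[[-35,3,0],0],[[-36,-35,0],0],[[-36,-75,0],0],[[-36,-115,0],0],[[-36,-152,0],0],[[-36,-176,0],0],[[-28,-176,0],0],[[-14,-176,0],0],[[-8,-176,0],0]]'
python3 -m pendant '[[[2,0,0],0],[[5,0,0],0],[[7,0,0],0],[[9,0,0],0],[[11,0,0],0],[[13,0,0],0],[[15,0,0],0],[[17,0,0],0],[[19,0,0],0],[[20,0,0],0]]'
python3 -c "
from h import *; look('c3')"
```

```text
time: 4.22
tool_pos: [0.4882, 0.0854, 0.0201]
tool_rot: [3.141, -0.005, -0.052]
contact_force: [0.8, -0.1, 0.5]
opening: 0.0003
time: 5.05
tool_pos: [0.5085, 0.0844, 0.0202]
tool_rot: [3.141, -0.005, -0.052]
contact_force: [-3.4, 2.5, -0.0]
opening: 0.0
5.05 [0.5085 0.0844 0.0202] [-3.4  2.5 -0. ]
```

View pics/c3.png

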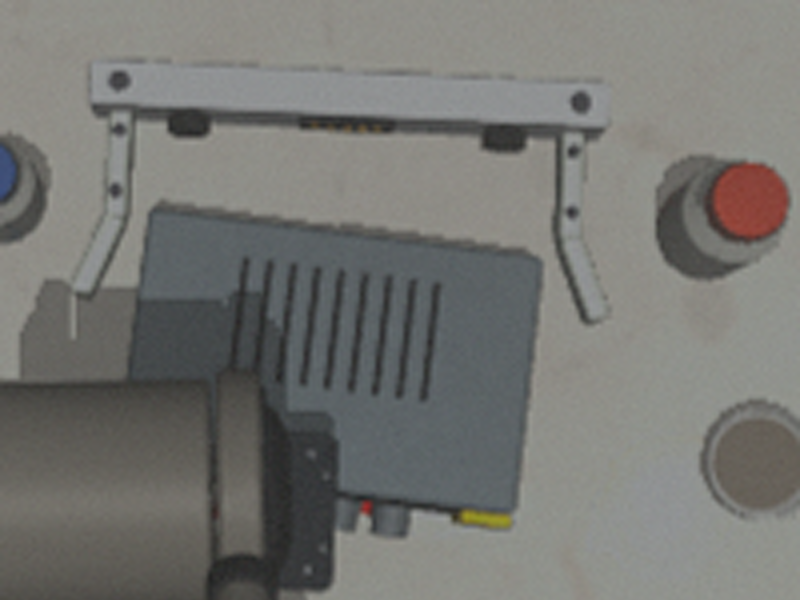

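The supply is now slewed clockwise, with roof back corners at about (154,207) and (541,257). The left gap has opened.

```bash
python3 -c "
from h import *; est((153,207),(541,257))"
```

```text
w 0.1956 c [ 0.5804 -0.0101] rel x -49.9 y 5.1 yaw rel -4.7
L face [0.5213 0.0857] tool shift mm to contact: fwd 2.9 right -2.0 face dock x -114.0
R face [ 0.4978 -0.0867] tool shift mm to contact: fwd -11.6 right 171.4 face dock x -128.4
```

```bash
python3 -m pendant '[[[-25,-3,0],0],[[-46,0,0],0],[[-47,38,0],0],[[-47,78,0],0],[[-47,118,0],0],[[-47,155,0],0],[[-47,173,0],0],[[-36,173,0],0],[[-24,173,0],0],[[-17,173,0],0]]'
python3 -m pendant '[[[3,0,0],0],[[5,0,0],0],[[7,0,0],0],[[9,0,0],0],[[11,0,0],0],[[13,0,0],0],[[15,0,0],0],[[17,0,0],0],[[19,0,0],0],[[20,0,0],0]]'
python3 -c "
from h import *; look('c4')"
```

```text
time: 5.93
tool_pos: [0.4854, -0.0893, 0.021]
tool_rot: [3.14, -0.01, -0.053]
contact_force: [-0.5, 0.2, 0.8]
opening: 0.0004
time: 6.77
tool_pos: [0.5057, -0.0904, 0.0212]
tool_rot: [3.139, -0.011, -0.053]
contact_force: [-3.7, -1.5, -0.1]
opening: 0.0006
6.7667 [ 0.5057 -0.0904  0.0212] [-3.7 -1.5 -0.1]
```

View pics/c4.png

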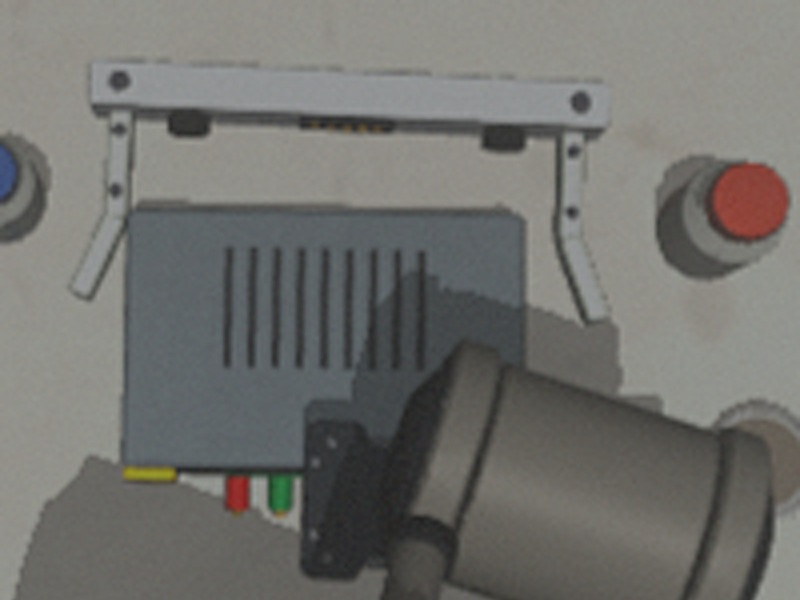

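The supply is back to nearly square, slightly counter-clockwise. Its corners are at about (130,208) and (523,215), and the left side is close to the left guide.

```bash
python3 -c "
from h import *; est((130,208),(524,215))
print(proj('top',[.65,.092,.026]))"
```

```text
w 0.1974 c [ 0.5902 -0.0074] rel x -40.3 y 8.3 yaw rel 1.6
L face [0.5208 0.0813] tool shift mm to contact: fwd -3.8 right -172.3 face dock x -114.2
R face [ 0.5167 -0.0927] tool shift mm to contact: fwd 1.3 right 1.7 face dock x -109.2
(np.float64(291.9302299565028), np.float64(237.12776604553082))
```

```bash
python3 -m pendant '[[[-20,2,0],0],[[-36,2,0],0],[[-37,-35,0],0],[[-37,-75,0],0],[[-37,-115,0],0],[[-37,-152,0],0],[[-37,-174,0],0],[[-28,-174,0],0],[[-15,-174,0],0],[[-8,-174,0],0]]'
python3 -m pendant '[[[3,0,0],0],[[6,0,0],0],[[9,0,0],0],[[11,0,0],0],[[13,0,0],0],[[16,0,0],0],[[18,0,0],0],[[21,0,0],0],[[23,0,0],0],[[24,0,0],0]]'
python3 -c "
from h import *; look('c5')"
```

```text
time: 7.65
tool_pos: [0.5098, 0.0842, 0.0214]
tool_rot: [3.14, -0.015, -0.052]
contact_force: [-10.6, 4.8, 2.4]
opening: 0.0006
time: 8.48
tool_pos: [0.5341, 0.0828, 0.0218]
tool_rot: [3.14, -0.015, -0.052]
contact_force: [-3.5, 1.6, 0.0]
opening: 0.0002
8.4833 [0.5341 0.0828 0.0218] [-3.5  1.6  0. ]
```

View pics/c5.png

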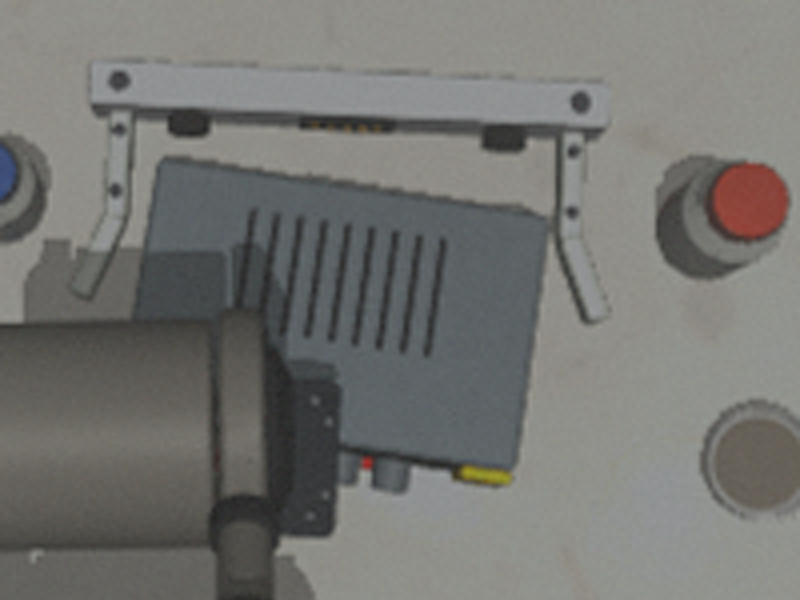

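The supply is clockwise now, with corners at about (162,158) and (547,217). The left gap is wide, and the right back corner is near the right guide.

```bash
python3 -c "
from h import *; est((162,158),(547,217))"
```

```text
w 0.1952 c [ 0.6032 -0.0126] rel x -27.1 y 3.8 yaw rel -6.2
L face [0.5464 0.0847] tool shift mm to contact: fwd 2.4 right -2.5 face dock x -88.8
R face [ 0.5187 -0.0871] tool shift mm to contact: fwd -16.3 right 170.5 face dock x -107.5
```

```bash
python3 -m pendant '[[[-28,-3,0],0],[[-52,0,0],0],[[-54,36,0],0],[[-54,76,0],0],[[-54,116,0],0],[[-54,153,0],0],[[-54,172,0],0],[[-45,172,0],0],[[-30,172,0],0],[[-25,172,0],0]]'
python3 -m pendant '[[[3,0,0],0],[[5,0,0],0],[[7,0,0],0],[[9,0,0],0],[[11,0,0],0],[[13,0,0],0],[[15,0,0],0],[[17,0,0],0],[[19,0,0],0],[[20,0,0],0]]'
python3 -c "
from h import *; look('c6')"
```

```text
time: 9.37
tool_pos: [0.5036, -0.0887, 0.0226]
tool_rot: [3.139, -0.021, -0.053]
contact_force: [-1.1, 0.5, -0.0]
opening: 0.0004
time: 10.2
tool_pos: [0.5238, -0.0898, 0.023]
tool_rot: [3.138, -0.021, -0.053]
contact_force: [-4.0, -1.4, 0.5]
opening: 0.0003
10.2 [ 0.5238 -0.0898  0.023 ] [-4.  -1.4  0.5]
```

View pics/c6.png

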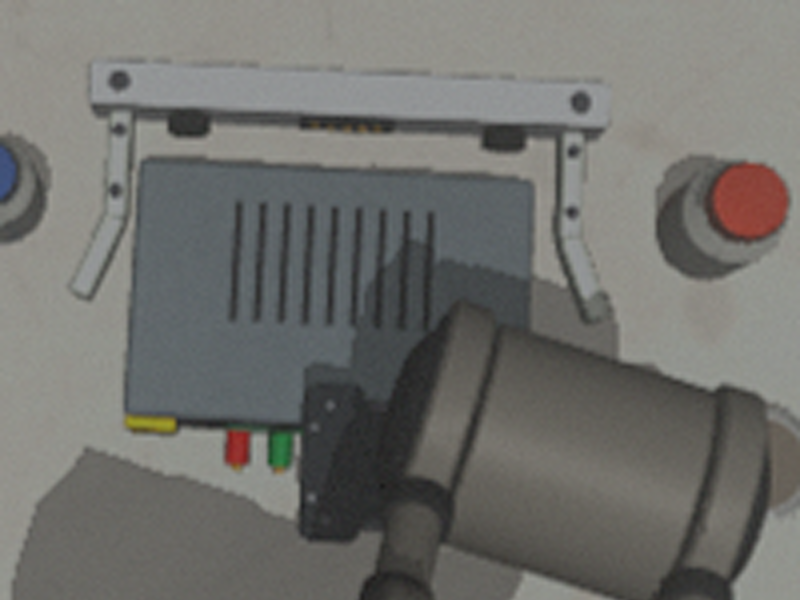

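The supply is nearly square in the guides, with corners at about (143,158) and (532,180) and gaps on both sides.

```bash
python3 -c "
from h import *; est((142,158),(532,181))"
```

```text
w 0.1962 c [ 0.6117 -0.0099] rel x -18.7 y 6.9 yaw rel -0.8
L face [0.546  0.0816] tool shift mm to contact: fwd 3.3 right -172.3 face dock x -89.1
R face [ 0.5346 -0.0921] tool shift mm to contact: fwd 1.1 right 1.7 face dock x -91.4
```

```bash
python3 -m pendant '[[[-20,2,0],0],[[-34,2,0],0],[[-35,-35,0],0],[[-35,-75,0],0],[[-35,-115,0],0],[[-35,-152,0],0],[[-35,-174,0],0],[[-25,-174,0],0],[[-12,-174,0],0],[[-6,-174,0],0]]'
python3 -m pendant '[[[3,0,0],0],[[5,0,0],0],[[7,0,0],0],[[9,0,0],0],[[11,0,0],0],[[13,0,0],0],[[15,0,0],0],[[17,0,0],0],[[19,0,0],0],[[20,0,0],0]]'
python3 -c "
from h import *; look('c7')"
```

```text
time: 11.08
tool_pos: [0.53, 0.0853, 0.0232]
tool_rot: [3.139, -0.026, -0.052]
contact_force: [0.7, -1.0, 0.3]
opening: 0.0004
time: 11.92
tool_pos: [0.5498, 0.0841, 0.0235]
tool_rot: [3.139, -0.025, -0.052]
contact_force: [-4.3, 1.2, -0.6]
opening: 0.0001
11.9167 [0.5498 0.0841 0.0235] [-4.3  1.2 -0.6]
```

View pics/c7.png

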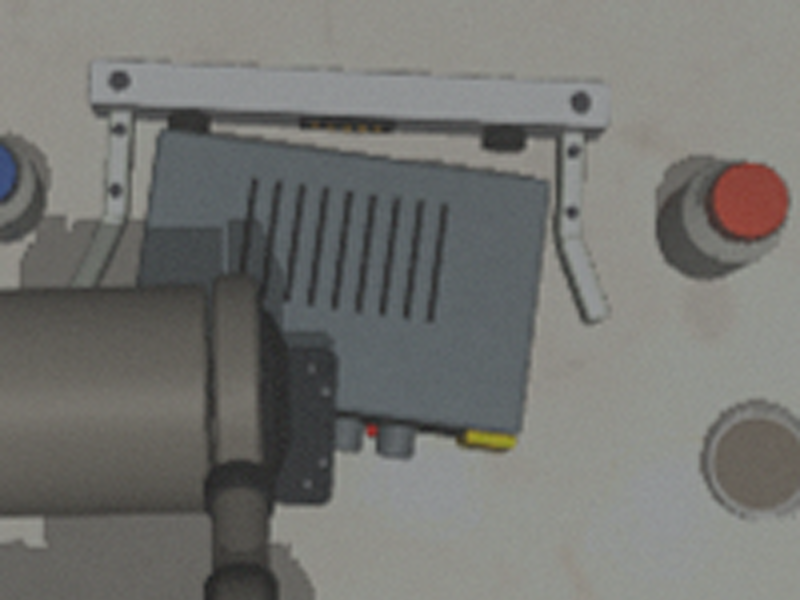

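The left back corner, about (162,131), is close to the left pad. The right back corner is at about (548,180), so next comes a right push.

```bash
python3 -c "
from h import *; est((161,130),(548,180))"
```

```text
w 0.196 c [ 0.6195 -0.0143] rel x -10.7 y 3.0 yaw rel -4.8
L face [0.5605 0.0817] tool shift mm to contact: fwd 0.8 right 1.9 face dock x -74.6
R face [ 0.5368 -0.0907] tool shift mm to contact: fwd -13.9 right 175.3 face dock x -89.3
```

```bash
python3 -m pendant '[[[-26,-2,0],0],[[-49,0,0],0],[[-50,38,0],0],[[-50,78,0],0],[[-50,118,0],0],[[-50,155,0],0],[[-50,175,0],0],[[-42,175,0],0],[[-28,175,0],0],[[-21,175,0],0]]'
python3 -m pendant '[[[3,0,0],0],[[5,0,0],0],[[7,0,0],0],[[9,0,0],0],[[11,0,0],0],[[13,0,0],0],[[15,0,0],0],[[17,0,0],0],[[18,0,0],0],[[19,0,0],0]]'
python3 -c "
from h import *; look('c8')"
```

```text
time: 12.8
tool_pos: [0.5227, -0.0905, 0.0243]
tool_rot: [3.138, -0.03, -0.053]
contact_force: [0.2, -0.0, 0.5]
opening: 0.0005
time: 13.63
tool_pos: [0.5416, -0.0916, 0.0248]
tool_rot: [3.138, -0.03, -0.053]
contact_force: [-4.3, -0.9, 0.1]
opening: 0.0006
13.6333 [ 0.5416 -0.0916  0.0248] [-4.3 -0.9  0.1]
```

View pics/c8.png

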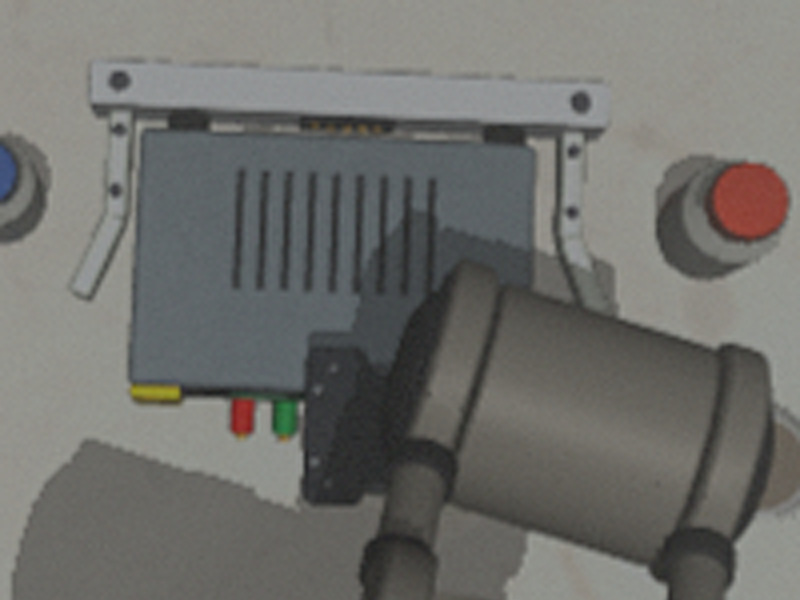

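The supply is almost home and square, with corners at about (143,129) and (533,150).

```bash
python3 -c "
from h import *; est((143,129),(534,149))"
```

```text
w 0.1969 c [ 0.6272 -0.0114] rel x -3.1 y 6.3 yaw rel -0.3
L face [0.5609 0.0796] tool shift mm to contact: fwd 0.2 right -172.0 face dock x -74.1
R face [ 0.5508 -0.0941] tool shift mm to contact: fwd -0.7 right 2.0 face dock x -75.1
```

```bash
python3 -m pendant '[[[-20,0,0],0],[[-34,0,0],0],[[-35,-35,0],0],[[-35,-75,0],0],[[-35,-115,0],0],[[-35,-152,0],0],[[-35,-172,0],0],[[-28,-173,0],0],[[-14,-173,0],0],[[-5,-173,0],0]]'
python3 -m pendant '[[[1,0,0],0],[[2,0,0],0],[[3,0,0],0],[[4,0,0],0],[[5,0,0],0],[[6,0,0],0],[[7,0,0],0]]'
```

```text
time: 14.52
tool_pos: [0.5487, 0.0818, 0.0249]
tool_rot: [3.138, -0.034, -0.052]
contact_force: [-0.2, -0.0, 0.5]
opening: 0.0004
time: 15.1
tool_pos: [0.5533, 0.0816, 0.0246]
tool_rot: [3.138, -0.029, -0.052]
contact_force: [-9.9, 2.2, 4.8]
opening: 0.0005
```

```bash
python3 -m pendant '[[[3,0,0],0],[[4,0,0],0],[[4,0,0],0]]'; python3 -m pendant '[[[4,0,0],0],[[4.5,0,0],0]]'
```

```text
time: 15.35
tool_pos: [0.5533, 0.0815, 0.0239]
tool_rot: [3.138, -0.021, -0.052]
contact_force: [-12.4, 0.8, 5.0]
opening: 0.0003
time: 15.52
tool_pos: [0.5532, 0.0815, 0.023]
tool_rot: [3.138, -0.01, -0.052]
contact_force: [-15.0, 0.9, 7.3]
opening: 0.0002
```

```bash
python3 -m pendant '[[[5,0,-0.5],0],[[5.5,0,-1],0]]'; python3 -m pendant '[[[5.5,0,-1],0],[[5.5,0,-1],0]]';python3 -c "
from h import *; look('c9')"
```

```text
time: 15.68
tool_pos: [0.553, 0.0815, 0.0226]
tool_rot: [3.138, 0.002, -0.053]
contact_force: [-16.5, 1.6, 1.7]
opening: 0.0003
time: 15.85
tool_pos: [0.5527, 0.0815, 0.0223]
tool_rot: [3.137, 0.016, -0.053]
contact_force: [-17.7, 1.1, 7.8]
opening: 0.0002
15.85 [0.5527 0.0815 0.0223] [-17.7   1.1   7.8]
```

View pics/c9.png

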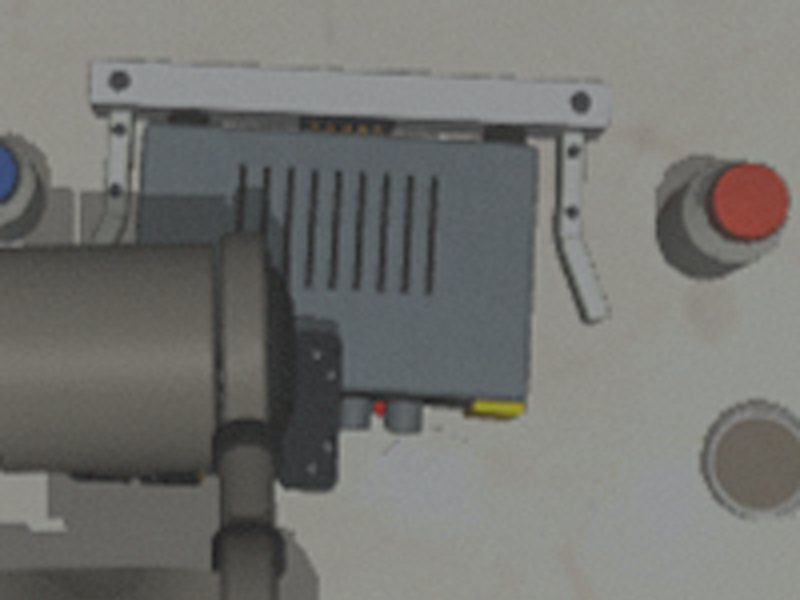

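```bash
python3 -m pendant '[[[5,0,-1],0],[[5,0,-1],0]]'; python3 -c "
from h import *; est((145,124),(536,148))"
```

```text
time: 16.07
tool_pos: [0.5523, 0.0816, 0.0222]
tool_rot: [3.137, 0.027, -0.053]
contact_force: [-17.6, 0.8, 7.8]
opening: 0.0006
w 0.1971 c [ 0.6288 -0.0117] rel x -1.6 y 6.0 yaw rel -0.9
L face [0.5634 0.08  ] tool shift mm to contact: fwd 1.5 right 1.0 face dock x -71.6
R face [ 0.5515 -0.0936] tool shift mm to contact: fwd -1.2 right 175.0 face dock x -74.5
```

```bash
python3 -m pendant '[[[-15,0,0],0],[[-34,0,0],0],[[-36,36,0],0],[[-36,76,0],0],[[-36,116,0],0],[[-36,153,0],0],[[-36,174,0],0],[[-28,174,0],0],[[-15,174,0],0],[[-8,174,0],0]]'
python3 -m pendant '[[[1,0,0],0],[[2,0,0],0],[[3,0,0],0],[[4,0,0],0],[[5,0,0],0],[[6,0,0],0],[[7,0,0],0],[[8,0,0],0]]'
```

```text
time: 16.9
tool_pos: [0.537, -0.0924, 0.0237]
tool_rot: [3.136, 0.025, -0.054]
contact_force: [0.4, -0.2, 0.0]
opening: 0.0004
time: 17.57
tool_pos: [0.5428, -0.0926, 0.0232]
tool_rot: [3.137, 0.029, -0.054]
contact_force: [-9.9, -2.1, 4.0]
opening: 0.0003
```

```bash
python3 -m pendant '[[[3,0,0],0],[[4,0,0],0],[[4,0,-0.5],0]]'; python3 -m pendant '[[[4.5,0,-0.5],0],[[5,0,-1],0]]'
```

```text
time: 17.82
tool_pos: [0.5425, -0.0923, 0.0225]
tool_rot: [3.138, 0.039, -0.054]
contact_force: [-11.2, -1.3, -1.3]
opening: 0.0005
time: 17.98
tool_pos: [0.5421, -0.0919, 0.0219]
tool_rot: [3.139, 0.052, -0.053]
contact_force: [-16.6, -2.4, 1.8]
opening: 0.0003
```

```bash
python3 -m pendant '[[[5,0,-1],0],[[5,0,-1],0],[[5,0,-1],0]]'; python3 -m pendant '[[[5,0,-1],0],[[5,0,-1],0]]'
python3 -c "
from h import *; look('c10')"
```

```text
time: 18.23
tool_pos: [0.5417, -0.0916, 0.0217]
tool_rot: [3.14, 0.064, -0.053]
contact_force: [-17.6, -2.5, 6.9]
opening: 0.0004
time: 18.4
tool_pos: [0.5412, -0.0915, 0.0216]
tool_rot: [3.141, 0.076, -0.053]
contact_force: [-18.4, -1.3, 9.6]
opening: 0.0004
18.4 [ 0.5412 -0.0915  0.0216] [-18.4  -1.3   9.6]
```

View pics/c10.png

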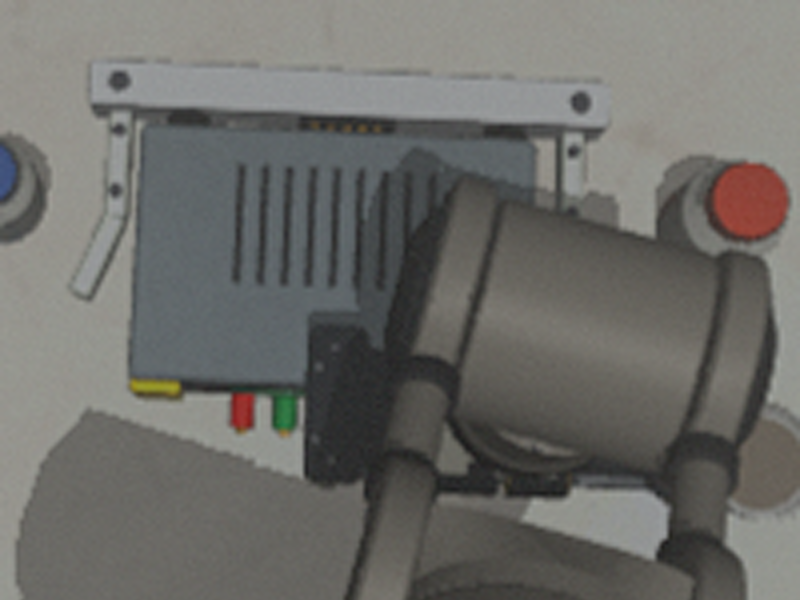

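```bash
python3 -m pendant '[[[-12,0,0],0],[[-32,0,0],0],[[-60,0,-15],0],[[-80,20,-45],0],[[-80,55,-70],0],[[-80,90,-70],0],[[-80,130,-70],0],[[-80,150,-70],0]]'
python3 - <<'E'
from h import *
look('c11')
im=robot.read_camera('scene'); A=cv2.resize(im[150:330,230:430],None,fx=4,fy=4,interpolation=cv2.INTER_CUBIC)[:600]; cv2.imwrite('pics/s11.png',A[:,:,::-1])
E
```

```text
time: 19.12
tool_pos: [0.4596, -0.2415, 0.0987]
tool_rot: [3.138, 0.072, -0.054]
contact_force: [1.2, -0.4, -0.2]
opening: 0.0002
19.1167 [ 0.4596 -0.2415  0.0987] [ 1.2 -0.4 -0.2]
```

View pics/c11.png

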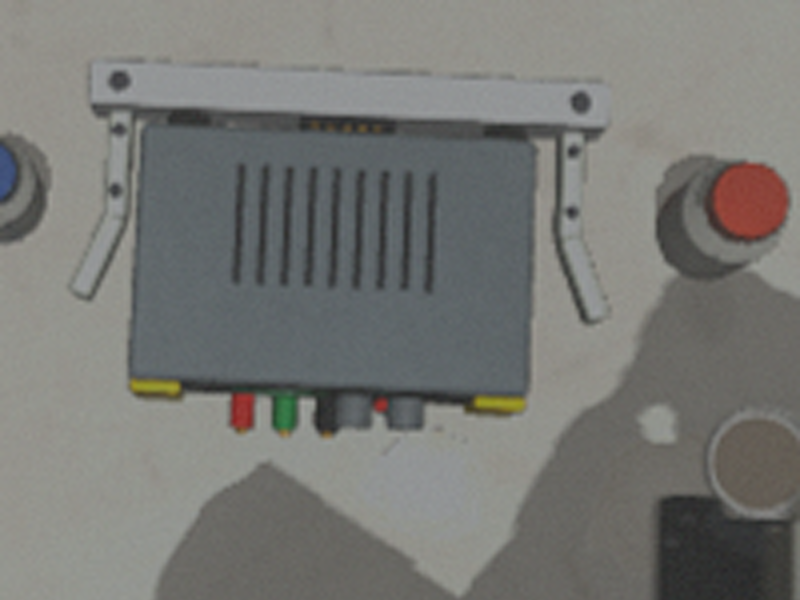

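View pics/s11.png

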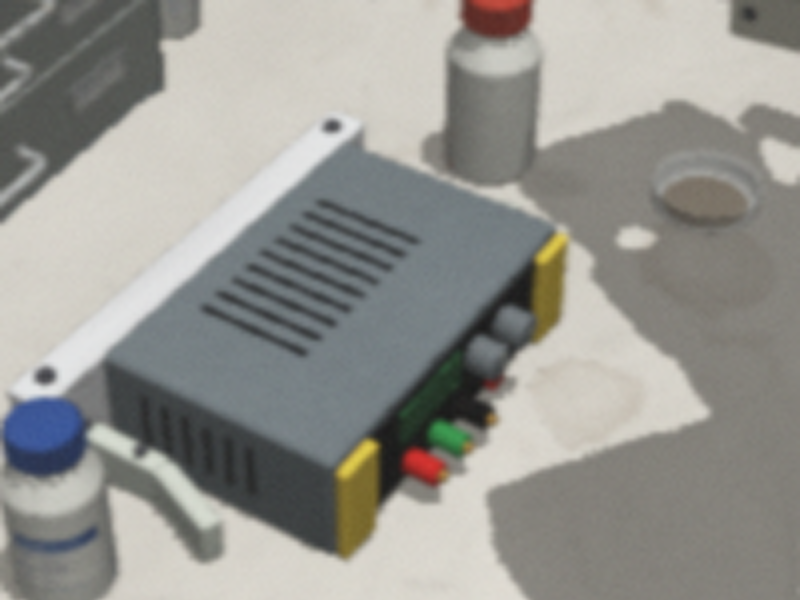

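```bash
python3 -c "
from h import *; est((145,125),(535,145))
T=robot.observe()['tool_pos']
for p in [(.490,-.24),(.53,.0815)]:
  d=np.array(p)-T[:2]; y=-.054; print(1000*(d@[np.cos(y),np.sin(y)]),1000*(d@[np.sin(y),-np.cos(y)]))"
```

```text
w 0.1965 c [ 0.6292 -0.0121] rel x -1.1 y 5.6 yaw rel -0.3
L face [0.5629 0.0789] tool shift mm to contact: fwd 75.7 right -325.0 face dock x -72.1
R face [ 0.5528 -0.0948] tool shift mm to contact: fwd 75.4 right -151.0 face dock x -73.1
30.63866814386936 -2.4963657790266045
53.22779853015775 -325.6866830665209
```

```bash
python3 -m pendant '[[[0,-40,0],0],[[0,-80,0],0],[[0,-120,0],0],[[0,-160,0],0],[[0,-200,0],0],[[0,-240,0],0],[[0,-280,0],0],[[0,-315,0],0],[[5,-326,20],0],[[15,-326,50],0]]'
python3 -c "
from h import *
s=robot.observe();T=s['tool_pos'];print(T)
d=np.array([.542,.0805,.023])-T; print(R.from_euler('xyz',s['tool_rot']).as_matrix().T@d*1000)"
```

```text
time: 20.05
tool_pos: [0.49, 0.0883, 0.0479]
tool_rot: [3.141, 0.068, -0.051]
contact_force: [1.5, -0.2, -0.4]
opening: 0.0004
[0.49001123 0.0883068  0.0479493 ]
[53.88610846  5.11053615 21.363879  ]
```

```bash
python3 -m pendant '[[[0,4,12],0],[[5,5,21],0],[[20,5,21],0],[[38,5,21],0],[[47,5,21],0],[[52,5,21],0],[[54,5,21],0],[[56,5,21],0]]'
for i in 1; do python3 -m pendant '[[[1,0,0],0],[[2,0,0],0],[[3,0,0],0]]'; done
```

```text
time: 20.72
tool_pos: [0.5439, 0.0806, 0.0233]
tool_rot: [3.141, 0.068, -0.051]
contact_force: [-1.2, 0.2, 0.2]
opening: 0.0003
time: 20.97
tool_pos: [0.5465, 0.0806, 0.0232]
tool_rot: [3.141, 0.068, -0.051]
contact_force: [0.1, -0.1, 0.9]
opening: 0.0002
```

```bash
python3 -m pendant '[[[1,0,0],0],[[2,0,0],0]]'; python3 -m pendant '[[[1.5,0,0],0],[[2,0,0],0]]'
```

```text
time: 21.13
tool_pos: [0.5484, 0.0805, 0.0232]
tool_rot: [3.141, 0.068, -0.051]
contact_force: [0.9, -0.4, -0.3]
opening: 0.0004
time: 21.3
tool_pos: [0.5505, 0.0804, 0.0231]
tool_rot: [3.141, 0.068, -0.051]
contact_force: [-0.4, 0.1, 1.2]
opening: 0.0005
```

```bash
python3 -m pendant '[[[0.5,0,0],0],[[1,0,0],0]]'; python3 -m pendant '[[[0.5,0,0],0],[[1,0,0],0]]';  python3 -m pendant '[[[0.5,0,0],0],[[1,0,0],0]]'
```

```text
time: 21.47
tool_pos: [0.5504, 0.0804, 0.0228]
tool_rot: [3.141, 0.071, -0.051]
contact_force: [-5.1, -0.3, 3.2]
opening: 0.0003
time: 21.63
tool_pos: [0.5505, 0.0805, 0.0226]
tool_rot: [3.141, 0.073, -0.051]
contact_force: [-6.1, 0.7, 3.1]
opening: 0.0006
time: 21.8
tool_pos: [0.5504, 0.0805, 0.0224]
tool_rot: [3.141, 0.076, -0.051]
contact_force: [-7.7, -0.3, 3.6]
opening: 0.0003
```

```bash
python3 -m pendant '[[[2,0,-0.5],0],[[3,0,-0.5],0],[[4,0,-1],0]]'; python3 -m pendant '[[[4.5,0,-1],0],[[4.8,0,-1],0]]';  python3 -m pendant '[[[4.5,0,-1],0],[[4.5,0,-1],0],[[4.5,0,-1],0]]'
```

```text
time: 22.05
tool_pos: [0.5502, 0.0805, 0.0224]
tool_rot: [3.14, 0.085, -0.051]
contact_force: [-16.2, 0.4, 4.9]
opening: 0.0004
time: 22.22
tool_pos: [0.5498, 0.0805, 0.0224]
tool_rot: [3.14, 0.098, -0.051]
contact_force: [-19.7, 0.3, 11.7]
opening: 0.0005
time: 22.47
tool_pos: [0.5494, 0.0805, 0.0225]
tool_rot: [3.139, 0.109, -0.051]
contact_force: [-18.3, 0.6, 9.5]
opening: 0.0009
```

```bash
python3 -m pendant '[[[-12,0,0],0],[[-34,0,0],0],[[-36,36,0],0],[[-36,76,0],0],[[-36,116,0],0],[[-36,153,0],0],[[-36,174,0],0],[[-28,174,0],0],[[-15,174,0],0],[[-9,174,0],0]]'
python3 -m pendant '[[[2,0,0],0],[[3,0,0],0],[[4,0,0],0],[[5,0,0],0],[[6,0,0],0]]'
```

```text
time: 23.3
tool_pos: [0.5339, -0.0934, 0.0241]
tool_rot: [3.139, 0.106, -0.052]
contact_force: [-0.1, -0.6, 0.8]
opening: 0.0004
time: 23.72
tool_pos: [0.5397, -0.0933, 0.0234]
tool_rot: [3.139, 0.106, -0.051]
contact_force: [-1.0, 0.3, 0.0]
opening: 0.0002
```

```bash
python3 -m pendant '[[[1,0,0],0],[[2,0,0],0]]'; python3 -m pendant '[[[1.5,0,-0.5],0],[[2.5,0,-0.5],0]]';  python3 -m pendant '[[[3.5,0,-1],0],[[4,0,-1],0]]'
```

```text
time: 23.88
tool_pos: [0.54, -0.0931, 0.0232]
tool_rot: [3.139, 0.11, -0.051]
contact_force: [-8.9, -0.9, 5.1]
opening: 0.0004
time: 24.05
tool_pos: [0.5398, -0.093, 0.0232]
tool_rot: [3.139, 0.116, -0.051]
contact_force: [-11.5, -2.6, 7.6]
opening: 0.0008
time: 24.22
tool_pos: [0.5395, -0.093, 0.0233]
tool_rot: [3.14, 0.126, -0.05]
contact_force: [-16.1, -2.0, 9.0]
opening: 0.0003
```

Contact comes at the expected place and the force rises at once without travel, so the right side is still on its pad. I'll hold it there, then back off.

```bash
python3 -m pendant '[[[4.2,0,-1],0],[[4.2,0,-1],0]]'; python3 -m pendant '[[[4.2,0,-1],0],[[4.2,0,-1],0],[[4.2,0,-1],0]]'
python3 -m pendant '[[[-10,0,0],0],[[-32,0,0],0],[[-55,0,-10],0],[[-80,0,-35],0],[[-85,10,-60],0],[[-85,15,-70],0],[[-85,15,-70],0],[[-85,15,-70],0]]'
python3 - <<'E'
from h import *
look('c12')
im=snap('top','t12')
for q in ('sample_bottle_1','petri_dish_1'):
    print(q,[(round(a['p'],2),round(a['xy'][0]*640),round(a['xy'][1]*480)) for a in robot.find_in('top',q)[:3]])
E
```

```text
time: 24.38
tool_pos: [0.5391, -0.0929, 0.0235]
tool_rot: [3.141, 0.137, -0.05]
contact_force: [-15.5, -1.4, 8.1]
opening: 0.0003
time: 24.63
tool_pos: [0.5388, -0.0929, 0.0237]
tool_rot: [3.141, 0.148, -0.05]
contact_force: [-15.5, -2.1, 8.2]
opening: 0.0004
time: 25.3
tool_pos: [0.4648, -0.1043, 0.1057]
tool_rot: [3.141, 0.146, -0.05]
contact_force: [-0.1, 0.1, -0.9]
opening: 0.0004
25.3 [ 0.4648 -0.1043  0.1057] [-0.1  0.1 -0.9]
sample_bottle_1 [(0.7, 259, 226), (0.69, 440, 237)]
petri_dish_1 []
```

View pics/c12.png

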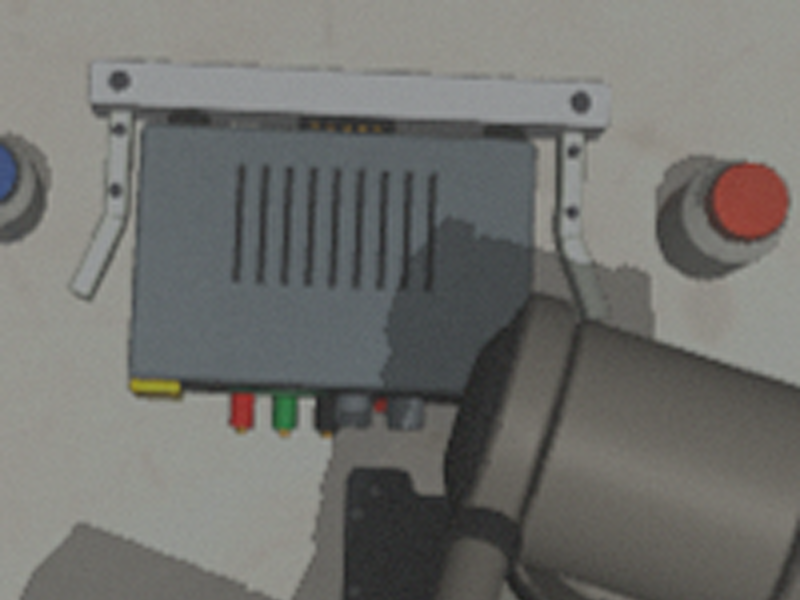

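The supply stands square against both pads, with corners at about (145,125) and (535,146). The bottles are where they were, the tool is free, and I'm handing in.

```bash
python3 -c "
from h import *; est((145,125),(535,146)); print(robot.hand_in())"
```

```text
w 0.1965 c [ 0.629 -0.012] rel x -1.3 y 5.8 yaw rel -0.5
L face [0.5629 0.0792] tool shift mm to contact: fwd 80.2 right -187.5 face dock x -72.1
R face [ 0.5523 -0.0944] tool shift mm to contact: fwd 78.2 right -13.5 face dock x -73.6
the job is handed in; nothing more can be done
None
```

I walked the supply into the bracket with alternating right and left pushes on the bumpers. I then pressed it home, left first and then right, and repeated that left-then-right round once to be sure. The job was handed in at about 25 s.

- **Force:** The firm presses ran at about 15–20 N and I held each for a quarter second or more. The highest force read at a bumper was 19.7 N, below the 25 N cracking limit; forces were read at the end of each move only.
- **Slew:** The camera estimates stayed within about 6° of square throughout.
- **Touching both pads:** In the second round each bumper was met where it had been left, and the force rose with almost no travel. That says it was against both pads; the gaps are too small to see in the camera.
- **Final pose:** The last top picture puts the supply within about 0.5° of square. It reads about 1 mm short of home, which is within the camera's error, and about 6 mm left of centre, which the guides allow.
- **Things around it:** The bottles are within 3 pixels of where they were at the start. The network missed the petri dish in the last picture, where the arm hid it. In the picture before the second round the dish was unmoved, and nothing went near it afterwards.
- **Tool tilt:** The tool tilted by up to about 8° during the presses, so contact moved towards the top of the bumpers. I saw no lifting of the supply and no contact with the controls.

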